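Hold a spring-loaded roller slide in its guideway for fastening

ROBOT

A 6-joint arm with a two-finger parallel gripper is mounted at the origin on the work surface; the furniture and walls round the work are solid. World frame = base frame: x ahead of the robot, y to its left, z up, the work surface at z = 0. Lengths are in mm, angles in rad, forces in N, time in s.
With the tool pointing down it reaches from about 350 to 775 mm from the base axis. Payload 7.3 kg.
Tool frame: the origin (TCP) lies midway between the tips of the shut fingers; the grasp point (between the pads) lies bot.tcp_to_grasp behind it (bot.tcp_to_grasp is the distance from the TCP to the grasp point, in mm); z points along the fingers, y is the direction in which the jaws open and shut (so a half turn about z gives the same grasp; the last joint's range is limited). The gripper opens to 92 mm and grips with 3 to 60 N. Pads are 19 mm wide; open, the fingers measure 130 mm over their backs; the gripper's body (75 mm by 190 mm) begins 47 mm behind the grasp point.
Start: joints at [-1.432, 0.342, 1.524, -0, 1.275, -0.146], TCP at [147.529, -503.868, 198.541] pointing down, gripper open.
Joint ranges: [-2.53, 2.53], [-0.77, 2.02], [0.04, 2.7], [-1, 4.14], [0.28, 2.66], [-3.11, 3.11]. Speed limits (rad/s): [2.57, 2.57, 3.14, 3.14, 3.14, 3.14].

INTERFACE

Orientations are given as [roll, pitch, yaw] about the fixed x, y, z axes, in that order (R = Rz(yaw) Ry(pitch) Rx(roll)).
In Python, from plant import bot gives the robot as it stands.
- The arm moves only by the shell command python3 -m inch 'ROWS'. ROWS is JSON, one flat list of numbers, 7 for each row, row after row: the shift along the world's x, y, z in cm, then the turn, a rotation vector about the world's x, y, z in degrees, then the gripper command: -1 is shut, 1 is fully open, values between are in proportion. In form: [tx, ty, tz, ax, ay, az, fingers, tx, ty, tz, ax, ay, az, fingers, ...]. A call has exactly 5 rows; each row is the pose to reach, as a shift and turn from the pose measured when the call began; what a row does not reach only later rows make up. A row lasts 1/10 s, in which the tool goes at most 50 mm and 8.59 degrees, less where a joint would pass 70% of its speed; a pose out of reach is approached as far as the arm can. A call with a gripper value outside its range is refused whole. The fingers move at their own pace and stop on an object; the grip force is fixed at half the most. Time passes only in rows, so rows that repeat a pose let the fingers close, or fill a call up. It gives the time, the measured TCP pose, the force and the opening at its end, in the units of the state.
- bot.get_obs(): the state, without advancing time (a new reading comes with each control period).
- bot.capture(name): name is "scene" or "top" or "wrist"; returns the picture (420x560x3 uint8, red, green, blue); there is no depth.
- bot.calibration(name): a dict with "fx", "fy", "cx", "cy" (pixels), "cam_to_world" (4x4, takes a point from camera to world coordinates). Camera axes: x right, y down, z forward; pixel columns grow to the right and rows downward; lengths in mm; the calibration is good to about 2 mm. A picture is of the moment at which its call begins: read the wrist's pose just before it. calibration takes no time and is no camera call; for the wrist camera it gives the pose at the moment of the call.
- bot.close_job(): hands the job in, once; it reports no verdict.
The state is a dict: "time": time; "joint_positions": joint angles; "dq": joint speeds; "tau": joint torques, N m; "tool_pos": TCP position; "tcp_rot": TCP orientation; "contact_force": force on the tool from outside, world axes, zero at the start; "moment": the same for the moment, N m; "grip_width": finger opening in mm.
Only numpy, scipy, OpenCV 4.12 (cv2) and the standard library are available. Lean on these libraries where they do the work, as an engineer would, in place of code of your own. Each camera call takes 0.05 s, during which the arm holds its last target.

TASK

We are putting the cable straightener's pressure unit back together. Take the dark steel roller slide, set it flat in the guideway of the unit with its tall block towards the spring pin, and push it against the pin until the red ring on the pin has just gone into its bush (a push of about 12 N; never ram the spring solid). Keep that push steady for at least three seconds and finish still holding it there, because my colleague will then screw on the stop bar; leave the bar, its bolts and the spare roller and wheel where they lie.

Things in the scene. Friction and masses are not known exactly. Their poses are not given: they have to be found in the camera images.
- slide_grip (a point): Where to grasp the dark steel roller slide: centre of its tall thrust block (33 mm along x, 31 mm wide along y, 20 to 64 mm above the slide's underside), 42 mm above the underside. Axes: x along the slide from the roller to the nose, y across, z up. The flat nose face that meets the pin is 16.5 mm ahead of this point, the tail end 73.5 mm behind it.
- slide: The same slide: a dark steel tongue 90 x 31 x 20 mm with the block at its nose and, on its tail, a grey grooved roller (41 mm wide, up to 53 mm high with its screw, axis 52.5 mm behind slide_grip); about 0.34 kg. Origin at the centre of the underside, same axes; slide_grip is at (28.5, 0, 42) mm. It starts lying flat on the plywood board across the blue crate, top at z = 0.199.
- unit: Pressure unit, screwed to the board: aluminium plate 238 x 110 x 10 mm with a guideway between two steel rails and a grey spring housing at the far end (front at x = 73 mm, 56 mm wide, top at z = 62 mm). Origin at the centre of the plate's underside; x along the guideway towards the pin, y across, z up. With the slide seated and just meeting the free pin, slide_grip is at (32.5, 0, 52) mm.
- unit_guide (a point): Point on the floor of the guideway, on its centre line, 10 mm above the unit's origin; axes as the unit's. The gap between the rails is 35 mm wide (the tongue 31 mm), 14 mm deep and open above, from x = -51 to 71 mm; at its near end the rails spread to a mouth about 44 mm wide, from x = -73 to -51 mm, with bare plate before it.
- pin: Steel spring pin, 12 mm in diameter, standing out of the brass bush on the housing. Origin at the centre of its free end, at (49, 0, 42) mm of the unit when free; axes as the unit's. Pushed along +x it springs back with 2 N at the first movement and 1 N more per mm, solid after 18 mm. The red ring on it next to the bush has just gone when it is pushed in by about 10 mm.
- stop_bar: flat steel bar with two holes, 20 x 68 x 8 mm, that the colleague will screw across the guideway; origin at the centre of its underside
- bolt_a: loose hex bolt standing on its head, 27 mm tall; origin under its head
- bolt_b: second such bolt
- spare_roller: loose spare grooved roller standing on its face, 41 mm in diameter, 26 mm tall (not the one on the slide)
- spare_wheel: loose black feed wheel, 47 mm in diameter, 12 mm tall

How it is judged:
By the outcome, as a careful person would: the job done as asked, in the order asked, and still so for the second after the job is handed in, while the arm keeps its last pose, push and grip.
It also fails if it takes over 43 s, if anything falls off the work surface, if the arm or the gripper's body presses on something with over 40 N, if the wrist force passes 120 N, or if a joint passes its speed limit or range.

## Working session

There is one attempt and no reset: what is moved stays moved. The work goes in short steps, Python scripts to look and compute and a shell command to move; the robot and the scene stay as the last step left them, time stands still between calls to the robot, and variables do not carry over. Pictures are saved under pics/ and viewed, and the job is handed in when it is done.

```bash
ls; mkdir -p pics; python3 - <<'E'
from plant import bot
import cv2,numpy as np
print(bot.get_obs(), bot.tcp_to_grasp)
for n in ["scene","top","wrist"]:
    c=bot.calibration(n); print(n,c["fx"],c["fy"],c["cx"],c["cy"]);print(np.round(c["cam_to_world"],4).tolist())
    cv2.imwrite(f"pics/{n}0.png",bot.capture(n)[:,:,::-1])
E
```

```text
pics
{'time': 0.0, 'joint_positions': array([-1.43196685e+00,  3.42706860e-01,  1.52496601e+00,  1.44839455e-05,
        1.27539479e+00, -1.46028908e-01]), 'dq': array([-1.51806431e-04, -5.22384868e-04,  8.74228505e-04,  1.23992861e-03,
        9.66380895e-05, -4.38125383e-04]), 'tau': array([ 1.32117730e-03, -4.31239271e+01, -2.44222820e+01,  7.18768453e-02,
        5.58445835e-02, -1.37068182e-04]), 'tool_pos': array([ 147.48860083, -503.41652321,  197.87102302]), 'tcp_rot': array([-3.14013536e+00, -2.28331544e-04,  2.84853988e-01]), 'contact_force': array([ 0.75349742,  0.63708931, -0.0415431 ]), 'moment': array([-0.03467403, -0.02267053, -0.04864444]), 'grip_width': 91.7496444917543} 18.8
scene 390.1852989631985 390.1852989631985 285.7941353066631 208.89146732381167
[[-0.7961, -0.3002, 0.5254, 103.8601], [-0.6049, 0.4208, -0.6761, 512.4904], [-0.0181, -0.8561, -0.5166, 709.4494], [0.0, 0.0, 0.0, 1.0]]
top 522.7974802404999 522.7974802404999 276.9779006975024 209.9720064958697
[[-0.0104, -0.982, 0.1884, 362.487], [-0.9997, 0.0144, 0.0202, -58.7261], [-0.0226, -0.1882, -0.9819, 1254.9329], [0.0, 0.0, 0.0, 1.0]]
wrist 301.6934481643708 301.6934481643708 279.0099614060259 210.67837040852518
[[0.2815, -0.929, -0.2403, 211.4943], [-0.9596, -0.2725, -0.0706, -484.4695], [0.0001, 0.2504, -0.9681, 384.5413], [0.0, 0.0, 0.0, 1.0]]
```

View pics/scene0.png

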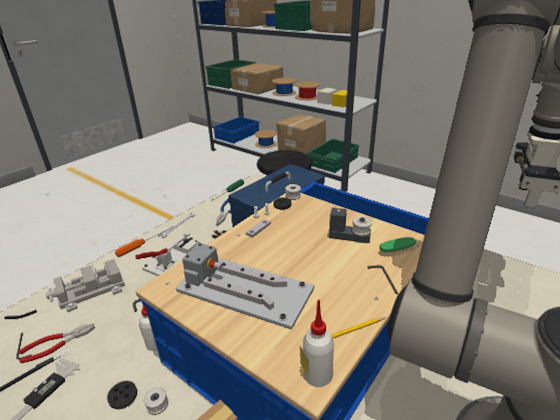

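View pics/top0.png

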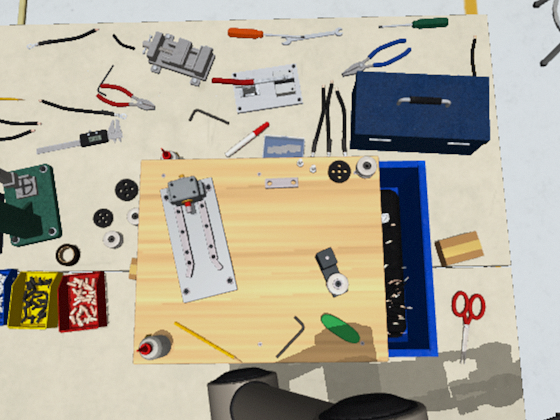

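View pics/wrist0.png

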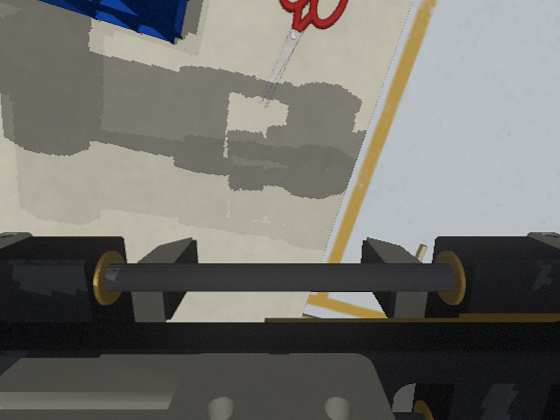

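The top view shows the slide with its block at about (325,258) and roller at (337,285). The unit's plate is around (198,240), with the housing at (185,190). I'll zoom in to measure.

```bash
python3 - <<'E'
import cv2
t=cv2.imread("pics/top0.png"); s=cv2.imread("pics/scene0.png")
cv2.imwrite("pics/t_unit.png",cv2.resize(t[165:310,150:250],None,fx=4,fy=4,interpolation=cv2.INTER_CUBIC))
cv2.imwrite("pics/t_slide.png",cv2.resize(t[235:305,300:370],None,fx=8,fy=8,interpolation=cv2.INTER_CUBIC))
cv2.imwrite("pics/s_unit.png",cv2.resize(s[235:330,165:325],None,fx=5,fy=5,interpolation=cv2.INTER_CUBIC))
cv2.imwrite("pics/s_slide.png",cv2.resize(s[195:255,315:385],None,fx=8,fy=8,interpolation=cv2.INTER_CUBIC))
E
```

```text
(no output)
```

View pics/t_unit.png

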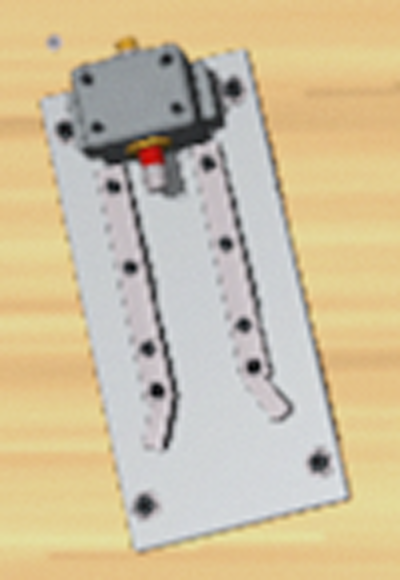

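View pics/t_slide.png

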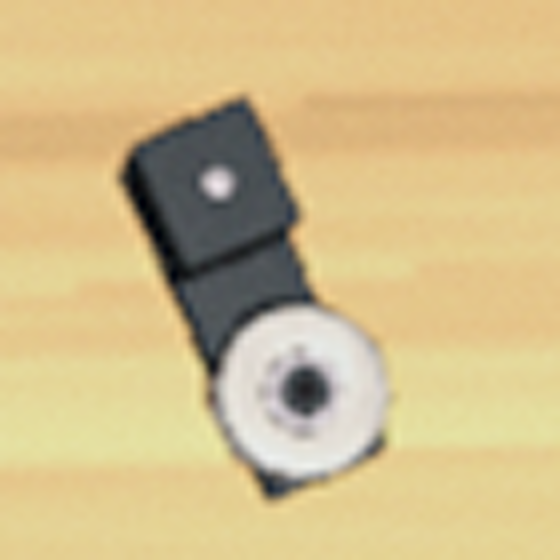

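View pics/s_unit.png

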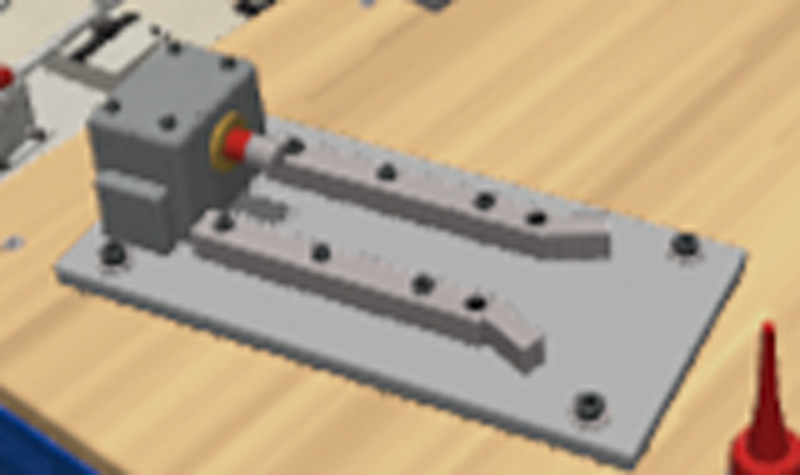

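View pics/s_slide.png

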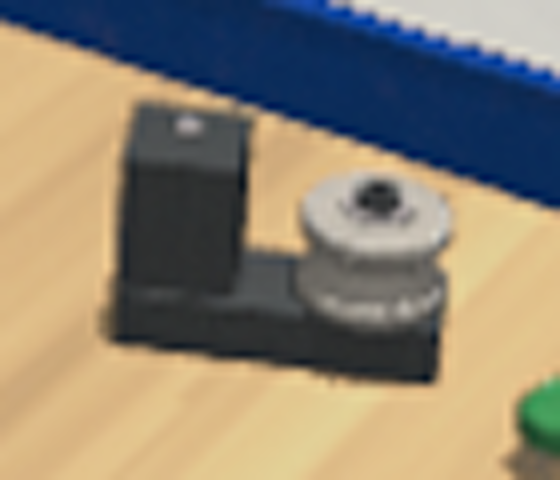

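```bash
cat > fit.py <<'E'
import numpy as np
from scipy.optimize import least_squares
from plant import bot
def proj(c,P):
    T=np.linalg.inv(np.array(c["cam_to_world"])); q=(T[:3,:3]@np.asarray(P,float).T).T+T[:3,3]
    return np.c_[c["fx"]*q[:,0]/q[:,2]+c["cx"],c["fy"]*q[:,1]/q[:,2]+c["cy"]]
def crop(pts,s,ox,oy): return (np.array(pts,float)+.5)/s-.5+[ox,oy]
def place(p,M):
    c,s=np.cos(p[3]),np.sin(p[3]); M=np.asarray(M,float)
    return np.c_[p[0]+c*M[:,0]-s*M[:,1],p[1]+s*M[:,0]+c*M[:,1],p[2]+M[:,2]]
def fit(obs,p0):  # obs list of (calib, model, pix)
    f=lambda p:np.concatenate([(proj(c,place(p,M))-px).ravel() for c,M,px in obs])
    r=least_squares(f,p0,loss='soft_l1',x_scale=[10,10,10,.1]); return r.x,f(r.x).reshape(-1,2)
E
python3 - <<'E'
from fit import *
np.set_printoptions(precision=2,suppress=True)
t=bot.calibration("top"); s=bot.calibration("scene")
U_t=(t,[(119,55,10),(119,-55,10),(-119,-55,10),(-119,55,10)],crop([(40,100),(247,50),(350,495),(137,548)],4,150,165))
U_s=(s,[(119,55,10),(-119,55,10),(-119,-55,10)],crop([(57,270),(632,458),(747,250)],5,165,235))
S_t=(t,[(28.5,0,64),(-24,0,53),(45,-15.5,64),(12,-15.5,64),(-45,15.5,0),(-45,-15.5,20)],crop([(218,183),(305,390),(245,97),(298,215),(272,498),(383,445)],8,300,235))
S_s=(s,[(28.5,0,64),(-24,0,53),(45,15.5,64),(12,15.5,64),(12,-15.5,64),(45,-15.5,64),(45,15.5,0),(-45,15.5,0)],crop([(188,125),(378,193),(122,162),(243,170),(250,110),(137,103),(112,340),(435,382)],8,315,195))
for n,a,b in(("unit",U_t,U_s),("slide",S_t,S_s)):
    p0=[500,60 if n=="unit" else -180,199,.3]
    for k,o in(("both",[a,b]),("top",[a]),("scene",[b])):
        p,e=fit(o,p0); print(n,k,p,np.abs(e).max(), np.sqrt((e**2).mean()))
        if k=="both": print(e.tolist())
o=bot.get_obs();print(o["tool_pos"],o["tcp_rot"])
E
```

```text
unit both [508.21 123.95 195.51   0.24] 1.1391391319756679 0.4820691668605795
[[0.13435887319829476, -0.354128203711241], [0.05645125978048782, -0.6873872003297095], [0.5837956860511326, 0.408297041106664], [0.002286011011676692, 0.8340586806698411], [-1.1391391319756679, -0.12749322079361036], [0.1839956218518637, 0.21668937883947592], [0.013310285421766821, 0.1904238306142929]]
unit top [509.66 126.06 185.6    0.23] 0.3303618114096025 0.16813237137237297
unit scene [511.08 120.05 191.     0.24] 0.26448218264124534 0.1669415576448971
slide both [ 433.86 -142.66  198.55    0.42] 1.1600113557871623 0.5255760456535886
[[-0.4400594846252943, 0.02965241983707756], [0.30698354644783876, -0.19918496573097855], [-0.23592872048720892, -0.4985872676200529], [0.7475216254429142, 0.49788715798058547], [-0.40821136463080165, 0.6135833671279443], [0.8649185921325397, 0.26672004888121137], [-0.17628612201554006, 0.9594175287603832], [-0.004503654409404589, -0.728828463748755], [-0.39584073295083044, -0.7858302662621668], [-0.1858101280434994, -0.17400654993144826], [0.35592699213026435, 0.01836372508569184], [-0.4101269264645566, -0.614260866020345], [-0.27598339910707637, 1.1600113557871623], [0.10116947539063403, 0.7115899361850495]]
slide top [ 435.5  -144.19  178.59    0.42] 0.6163888004356863 0.37948160893112576
slide scene [ 441.19 -157.08  188.43    0.42] 1.1058838343009825 0.46278707787615087
[ 147.45 -503.52  198.02] [-3.14 -0.    0.28]
```

```bash
python3 -m inch '[0,0,4.5,0,0,0,1, 2.5,3,7,0,0,1,1, 5.2,6.3,9.5,0,0,2,1, 8.2,9.8,12,0,0,3,1, 11.2,13.4,13,0,0,4,1]' && python3 -m inch '[3,3.6,0,0,0,1,1, 6,7.2,0,0,0,2,1, 9,10.8,0,0,0,3,1, 12,14.4,0,0,0,3.7,1, 15,18,0,0,0,3.7,1]'; python3 - <<'E'
from plant import bot
o=bot.get_obs();print(o["time"],o["tool_pos"],o["tcp_rot"],o["contact_force"])
E
```

```text
time: 0.65
tool_pos: [260.2, -369.1, 329.8]
tcp_rot: [3.14, -0.0, 0.354]
contact_force: [1.1, -0.6, 0.1]
grip_width: 92.2
time: 1.15
tool_pos: [410.9, -187.3, 329.8]
tcp_rot: [3.14, -0.0, 0.419]
contact_force: [0.9, 0.1, 1.3]
grip_width: 92.0
1.15 [ 410.92943196 -187.33976355  329.80635329] [ 3.13971187e+00 -4.40170180e-04  4.18918973e-01] [0.93225128 0.07731728 1.28735175]
```

```bash
python3 -m inch '[2.5,2.8,0,0,0,0,1, 4.9,5.6,0,0,0,0,1, 4.9,5.6,0,0,0,0,1, 4.9,5.6,0,0,0,0,1, 4.9,5.6,0,0,0,0,1]'; python3 - <<'E'
from plant import bot
import cv2,json
o=bot.get_obs();print(o["time"],o["tool_pos"],o["tcp_rot"])
c=bot.calibration("wrist"); im=bot.capture("wrist")
import pickle;pickle.dump(c,open("w1.pkl","wb"))
cv2.imwrite("pics/w1.png",im[:,:,::-1])
E
```

```text
time: 1.65
tool_pos: [459.4, -132.0, 329.7]
tcp_rot: [3.14, 0.0, 0.418]
contact_force: [0.9, -0.3, -0.1]
grip_width: 91.5
1.65 [ 459.36662261 -131.99278811  329.6616384 ] [3.13981825e+00 2.29038586e-04 4.18199653e-01]
```

View pics/w1.png

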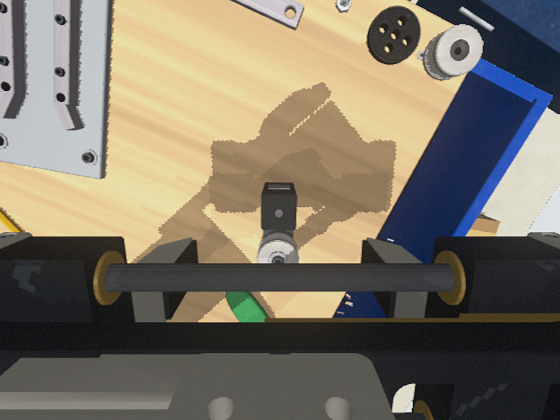

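The slide lies upright in the wrist view: dot at (279,213), nose at about (279,185) and screw at about (278,259). It is nearly centred between the fingers (197 to 363). I'll zoom in for the sub-pixel offset.

```bash
python3 - <<'E'
import cv2
t=cv2.imread("pics/w1.png")
cv2.imwrite("pics/w1z.png",cv2.resize(t[170:270,230:330],None,fx=6,fy=6,interpolation=cv2.INTER_CUBIC))
E
```

```text
(no output)
```

View pics/w1z.png

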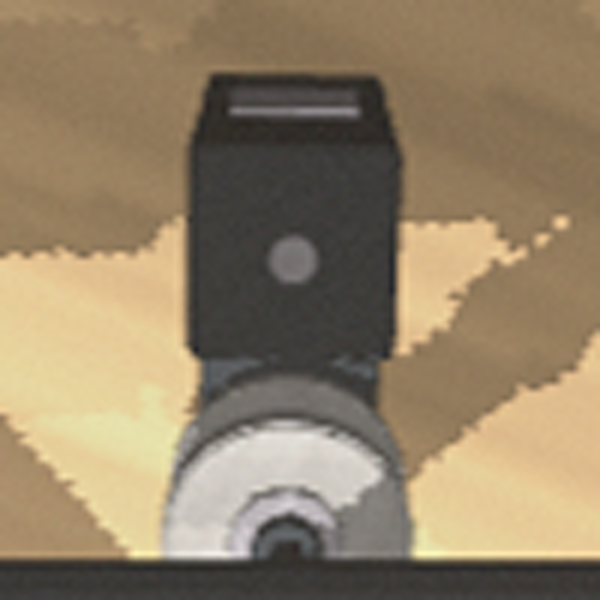

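```bash
python3 - <<'E'
from fit import *
import pickle
np.set_printoptions(precision=2,suppress=True)
t=bot.calibration("top"); s=bot.calibration("scene"); w=pickle.load(open("w1.pkl","rb"))
S_t=(t,[(28.5,0,64),(-24,0,53),(45,-15.5,64),(12,-15.5,64)],crop([(218,183),(305,390),(245,97),(298,215)],8,300,235))
S_s=(s,[(28.5,0,64),(-24,0,53),(45,15.5,64),(12,15.5,64),(12,-15.5,64),(45,-15.5,64),(45,15.5,0),(-45,15.5,0)],crop([(188,125),(378,193),(122,162),(243,170),(250,110),(137,103),(112,340),(435,382)],8,315,195))
S_w=(w,[(28.5,0,64),(45,15.5,64),(45,-15.5,64),(12,-15.5,64),(12,15.5,64),(45,15.5,0),(45,-15.5,0)],crop([(293,259),(191,143),(401,147),(395,358),(189,353),(209,77),(378,77)],6,230,170))
for o in([S_w],[S_t,S_w],[S_t,S_s,S_w]):
    p,e=fit(o,[435,-143,199,.42]); print(p,np.abs(e).max(),place(p,[(28.5,0,42)]))
p,e=fit([S_w],[435,-143,199,.42]);print(e.tolist())
E
```

```text
[ 430.71 -143.79  188.58    0.4 ] 0.9700774383102555 [[ 456.93 -132.62  230.58]]
[ 432.59 -143.06  196.43    0.41] 1.3388362512300205 [[ 458.77 -131.79  238.43]]
[ 433.08 -142.86  198.52    0.41] 1.3351736111585808 [[ 459.24 -131.56  240.52]]
[[0.0837728969642626, -0.9700774383102555], [-0.04556129535831133, 0.17080286261108313], [-0.21838157619413323, 0.035371245337699975], [-0.31252363709052133, 0.16412200440282732], [0.2351799526979903, 0.5096223776895101], [0.08686887421873735, -0.2961080039106321], [0.21842551117799758, 0.143047454565135]]
```

```bash
python3 -m inch '[0,0,-4,0,0,-0.5,1, 0,0,-8,0,0,-0.5,1, 0,0,-10.75,0,0,-0.5,1, 0,0,-10.75,0,0,-0.5,1, 0,0,-10.75,0,0,-0.5,0]' && python3 -m inch '[0,0,0,0,0,0,-1, 0,0,0,0,0,0,-1, 0,0,0,0,0,0,-1, 0,0,0,0,0,0,-1, 0,0,0,0,0,0,-1]'
```

```text
time: 2.2
tool_pos: [459.3, -133.1, 223.2]
tcp_rot: [3.139, -0.0, 0.407]
contact_force: [0.6, 0.1, 0.2]
grip_width: 87.1
time: 2.7
tool_pos: [459.4, -133.1, 223.5]
tcp_rot: [3.139, -0.001, 0.407]
contact_force: [-0.6, 0.3, 0.8]
grip_width: 48.2
```

```bash
python3 -m inch '[0,0,0,0,0,0,-1, 0,0,0,0,0,0,-1, 0,0,0,0,0,0,-1, 0,0,0,0,0,0,-1, 0,0,0,0,0,0,-1]'
```

```text
time: 3.2
tool_pos: [459.4, -133.0, 223.5]
tcp_rot: [3.139, -0.001, 0.407]
contact_force: [0.3, 0.5, 0.2]
grip_width: 30.9
```

```bash
python3 -m inch '[0,0,2,0,0,0,-1, 0,0,4.5,0,0,0,-1, 0,2,7,0,0,0,-1, 0,5,8,0,0,-1,-1, -0.5,8.5,8,0,0,-3,-1]' && python3 -m inch '[-0.5,4,0,0,0,-2,-1, -1,8,0,0,0,-4,-1, -1.5,12,0,0,0,-6,-1, -1.9,14.5,0,0,0,-6.6,-1, -1.9,15.4,0,0,0,-6.6,-1]'; python3 - <<'E'
from plant import bot
import cv2,pickle
o=bot.get_obs();print(o["time"],o["tool_pos"],o["tcp_rot"])
c=bot.calibration("wrist"); im=bot.capture("wrist")
pickle.dump(c,open("w2.pkl","wb"))
cv2.imwrite("pics/w2.png",im[:,:,::-1])
E
```

```text
time: 3.7
tool_pos: [455.2, -47.9, 304.4]
tcp_rot: [3.137, -0.003, 0.352]
contact_force: [0.4, 1.0, -4.3]
grip_width: 30.6
time: 4.2
tool_pos: [435.3, 108.1, 303.9]
tcp_rot: [3.138, -0.002, 0.24]
contact_force: [-0.1, -0.6, -3.8]
grip_width: 30.3
4.2 [435.33798111 108.11565926 303.93357457] [ 3.13809806e+00 -1.62926787e-03  2.39862708e-01]
```

View pics/w2.png

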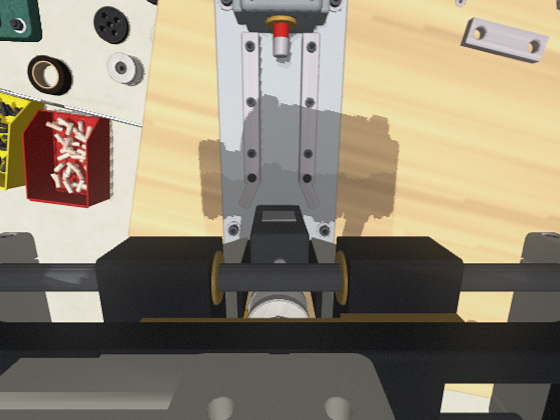

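The wrist view shows the slide's nose centred at about (279,213). The guideway runs up between the screw rows (250 and 310), the pin tip is at (282,54), and the ring is red next to the bush. Zooming in.

```bash
python3 - <<'E'
import cv2
t=cv2.imread("pics/w2.png")
cv2.imwrite("pics/w2z.png",cv2.resize(t[0:150,205:355],None,fx=5,fy=5,interpolation=cv2.INTER_CUBIC)[:600])
cv2.imwrite("pics/w2y.png",cv2.resize(t[120:260,205:355],None,fx=4,fy=4,interpolation=cv2.INTER_CUBIC))
E
```

```text
(no output)
```

View pics/w2z.png

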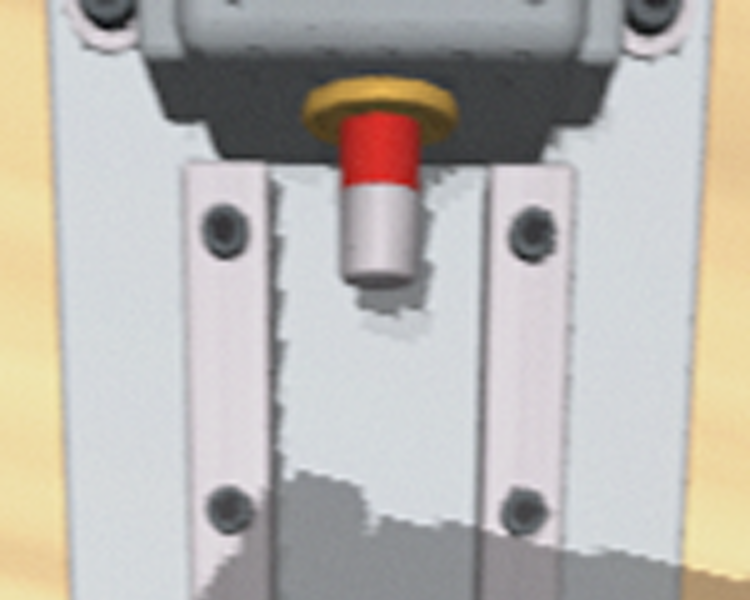

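View pics/w2y.png

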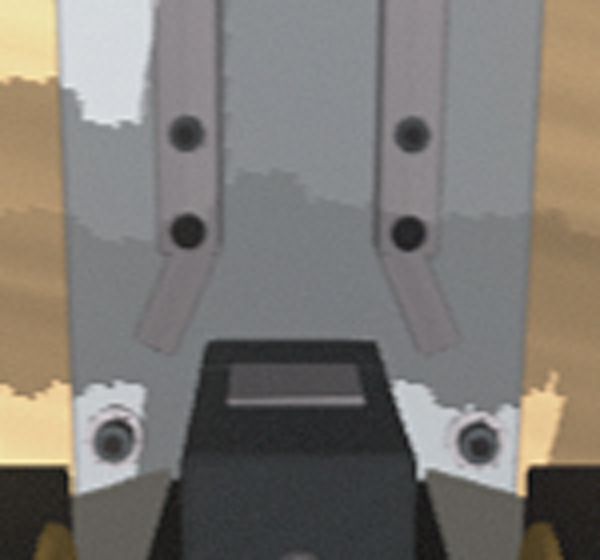

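```bash
python3 - <<'E'
from fit import *
import pickle
np.set_printoptions(precision=2,suppress=True)
t=bot.calibration("top"); s=bot.calibration("scene"); w=pickle.load(open("w2.pkl","rb"))
U_t=(t,[(119,55,10),(119,-55,10),(-119,-55,10),(-119,55,10)],crop([(40,100),(247,50),(350,495),(137,548)],4,150,165))
U_s=(s,[(119,55,10),(-119,55,10),(-119,-55,10)],crop([(57,270),(632,458),(747,250)],5,165,235))
U_w=(w,[(71,17.5,24),(71,-17.5,24),(-51,17.5,24),(-51,-17.5,24),(49,0,42)],
 np.r_[crop([(267,165),(490,165)],5,205,0),crop([(219,250),(378,250)],4,205,120),crop([(380,277)],5,205,0)])
S_w=(w,[(45,15.5,64),(45,-15.5,64),(45,15.5,0),(45,-15.5,0)],crop([(187,459),(414,457),(207,343),(380,343)],4,205,120))
for o in([U_w],[U_t,U_w],[U_t,U_s,U_w]):
    p,e=fit(o,[508,124,199,.24]); print(p,np.abs(e).max())
    if len(o)==1: print(e.tolist())
p,e=fit([S_w],[407,98,280,.24]); print("slide",p,np.abs(e).max(),place(p,[(28.5,0,42)]))
# z fixed
f=lambda q:(proj(w,place([q[0],q[1],199,q[2]],U_w[1]))-U_w[2]).ravel()
print(least_squares(f,[508,124,.24]).x)
f=lambda q:(proj(w,place([q[0],q[1],279.4,q[2]],S_w[1]))-S_w[2]).ravel()
print(q:=least_squares(f,[407,98,.24]).x, place([q[0],q[1],279.4,q[2]],[(28.5,0,42)]))
E
```

```text
[507.78 124.97 195.32   0.23] 1.4319751989688427
[[0.6684347883029886, -0.7824195877648279], [-0.5021382796934972, -0.39070213630382256], [0.6626000383786277, -0.04369624274858097], [-0.4812433491102297, 0.17928005730993846], [-0.20715275760539953, 1.4319751989688427]]
[507.91 124.87 194.73   0.23] 1.4728620906142282
[507.81 124.73 195.78   0.24] 1.3600449490517121
slide [405.69 100.89 273.96   0.25] 1.3477550009354786 [[433.33 107.8  315.96]]
[507.32 124.9    0.23]
[407.29 101.3    0.24] [[434.93 108.21 321.4 ]]
```

```bash
python3 -m inch '[-0.3,-0.1,-1,0,0,-0.3,-1, -0.55,-0.2,-4,0,0,-0.3,-1, -0.55,-0.2,-6,0,0,-0.3,-1, -0.55,-0.2,-6.4,0,0,-0.3,-1, -0.55,-0.2,-6.4,0,0,-0.3,-1]'; python3 - <<'E'
from plant import bot
import cv2,pickle
o=bot.get_obs();print(o["time"],o["tool_pos"],o["tcp_rot"])
im=bot.capture("wrist")
cv2.imwrite("pics/w3.png",im[:,:,::-1])
im=bot.capture("scene")
cv2.imwrite("pics/s3.png",cv2.resize(im[220:340,160:340,::-1],None,fx=4,fy=4,interpolation=cv2.INTER_CUBIC))
E
```

```text
time: 4.75
tool_pos: [430.0, 105.1, 239.3]
tcp_rot: [3.138, -0.0, 0.233]
contact_force: [0.2, 0.0, -3.0]
grip_width: 30.9
4.75 [430.04319687 105.0767319  239.33074125] [ 3.13826002e+00 -2.22157257e-04  2.33281324e-01]
```

View pics/w3.png

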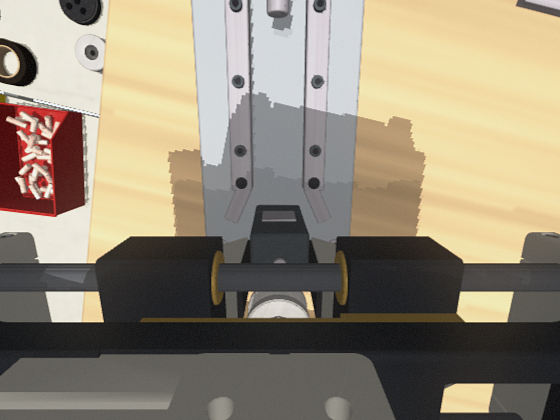

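View pics/s3.png

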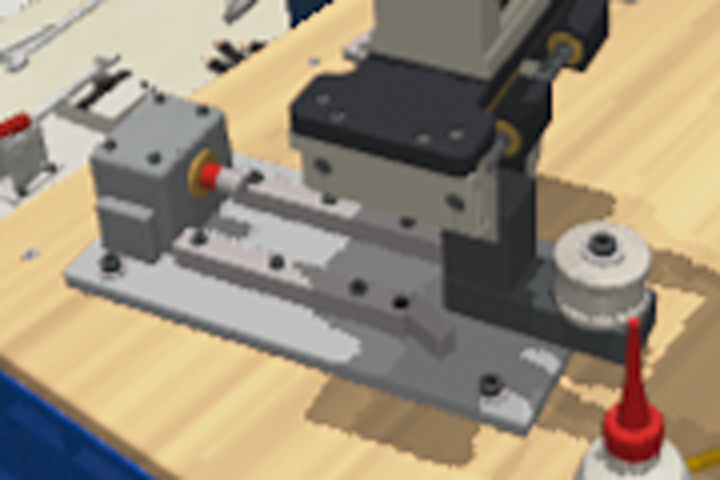

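```bash
python3 -m inch '[0,0,-0.2,0,0,0,-1, 0,0,-0.4,0,0,0,-1, 0,0,-0.45,0,0,0,-1, 0,0,-0.5,0,0,0,-1, 0,0,-0.55,0,0,0,-1]'
```

```text
time: 5.35
tool_pos: [431.0, 105.6, 235.3]
tcp_rot: [3.138, -0.004, 0.234]
contact_force: [-0.8, 0.4, -4.0]
grip_width: 30.5
```

```bash
python3 -m inch '[0,0,-0.05,0,0,0,-1, 0,0,-0.1,0,0,0,-1, 0,0,-0.15,0,0,0,-1, 0,0,-0.2,0,0,0,-1, 0,0,-0.2,0,0,0,-1]'
```

```text
time: 5.85
tool_pos: [431.2, 105.6, 233.6]
tcp_rot: [3.138, -0.004, 0.234]
contact_force: [1.2, -0.3, -1.0]
grip_width: 30.8
```

```bash
python3 -m inch '[0,0,-0.02,0,0,0,-1, 0,0,-0.04,0,0,0,-1, 0,0,-0.06,0,0,0,-1, 0,0,-0.06,0,0,0,-1, 0,0,-0.06,0,0,0,-1]'
```

```text
time: 6.35
tool_pos: [431.5, 105.8, 233.4]
tcp_rot: [3.138, -0.005, 0.234]
contact_force: [-0.2, 1.5, 3.0]
grip_width: 30.3
```

```bash
python3 -m inch '[0.5,0.16,0.03,0,0,0,-1, 1.2,0.33,0.03,0,0,0,-1, 2.0,0.52,0.03,0,0,0,-1, 2.9,0.73,0.03,0,0,0,-1, 2.9,0.73,0.03,0,0,0,-1]'
```

```text
time: 6.85
tool_pos: [462.4, 113.4, 233.6]
tcp_rot: [3.138, -0.007, 0.234]
contact_force: [2.7, 0.6, -0.0]
grip_width: 30.7
```

```bash
python3 -m inch '[1.0,0.26,0,0,0,0,-1, 2.4,0.59,0,0,0,0,-1, 3.9,0.96,0,0,0,0,-1, 5.2,1.27,0,0,0,0,-1, 5.8,1.42,0,0,0,0,-1]'; python3 - <<'E'
from plant import bot
import cv2,pickle
o=bot.get_obs();print(o["time"],o["tool_pos"],o["tcp_rot"],o["contact_force"])
im=bot.capture("wrist")
cv2.imwrite("pics/w4.png",im[:,:,::-1])
im=bot.capture("scene")
cv2.imwrite("pics/s4.png",cv2.resize(im[220:340,160:340,::-1],None,fx=4,fy=4,interpolation=cv2.INTER_CUBIC))
E
```

```text
time: 7.35
tool_pos: [521.3, 127.7, 233.4]
tcp_rot: [3.138, -0.007, 0.234]
contact_force: [-2.9, -0.3, 1.8]
grip_width: 30.6
7.35 [521.3290394  127.73744194 233.41909463] [ 3.13770297 -0.00653176  0.23398148] [-2.94927589 -0.28624989  1.78270747]
```

View pics/w4.png

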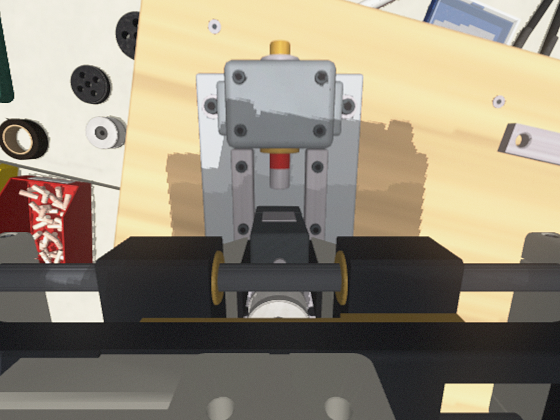

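View pics/s4.png

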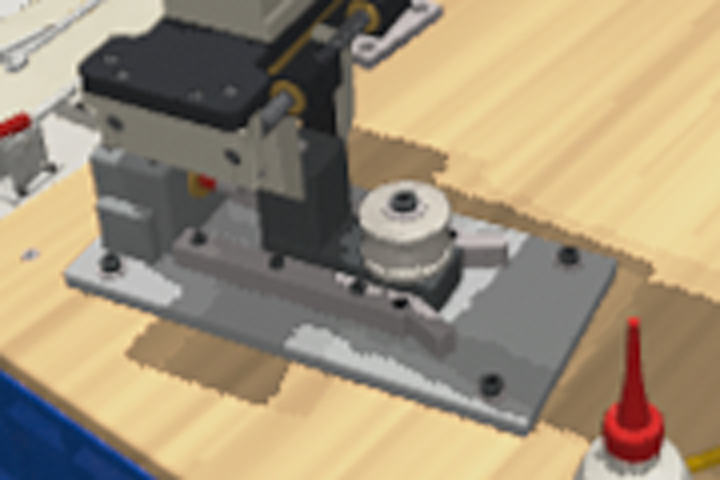

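```bash
python3 -m inch '[0.4,0.1,0,0,0,0,-1, 0.9,0.22,0,0,0,0,-1, 1.3,0.32,0,0,0,0,-1, 1.55,0.37,0,0,0,0,-1, 1.55,0.37,0,0,0,0,-1]'&&  python3 -m inch '[0.1,0.025,0,0,0,0,-1, 0.2,0.05,0,0,0,0,-1, 0.3,0.07,0,0,0,0,-1, 0.4,0.1,0,0,0,0,-1, 0.4,0.1,0,0,0,0,-1]'
```

```text
time: 7.95
tool_pos: [537.5, 131.6, 233.5]
tcp_rot: [3.138, -0.009, 0.234]
contact_force: [0.7, -0.4, -1.7]
grip_width: 30.6
time: 8.45
tool_pos: [540.9, 132.5, 233.5]
tcp_rot: [3.138, -0.007, 0.234]
contact_force: [-5.7, -0.9, 0.8]
grip_width: 30.8
```

```bash
python3 -m inch '[0.1,0.025,0,0,0,0,-1, 0.2,0.05,0,0,0,0,-1, 0.3,0.07,0,0,0,0,-1, 0.4,0.1,0,0,0,0,-1, 0.5,0.12,0,0,0,0,-1]'; python3 - <<'E'
from plant import bot
import cv2
im=bot.capture("wrist")
cv2.imwrite("pics/w5.png",cv2.resize(im[100:260,200:360,::-1],None,fx=4,fy=4,interpolation=cv2.INTER_CUBIC)[:600])
for i in range(4):
    o=bot.get_obs();print(o["time"],o["tool_pos"],o["contact_force"])
im=bot.capture("scene")
cv2.imwrite("pics/s5.png",cv2.resize(im[245:305,180:260,::-1],None,fx=8,fy=8,interpolation=cv2.INTER_CUBIC))
E
```

```text
time: 8.95
tool_pos: [544.3, 133.3, 233.5]
tcp_rot: [3.138, -0.004, 0.234]
contact_force: [-8.7, -2.7, 3.5]
grip_width: 30.4
9.0 [544.384346   133.2972011  233.44320663] [-8.67806485 -2.97816423  2.57605632]
9.0 [544.384346   133.2972011  233.44320663] [-8.67806485 -2.97816423  2.57605632]
9.0 [544.384346   133.2972011  233.44320663] [-8.67806485 -2.97816423  2.57605632]
9.0 [544.384346   133.2972011  233.44320663] [-8.67806485 -2.97816423  2.57605632]
```

View pics/w5.png

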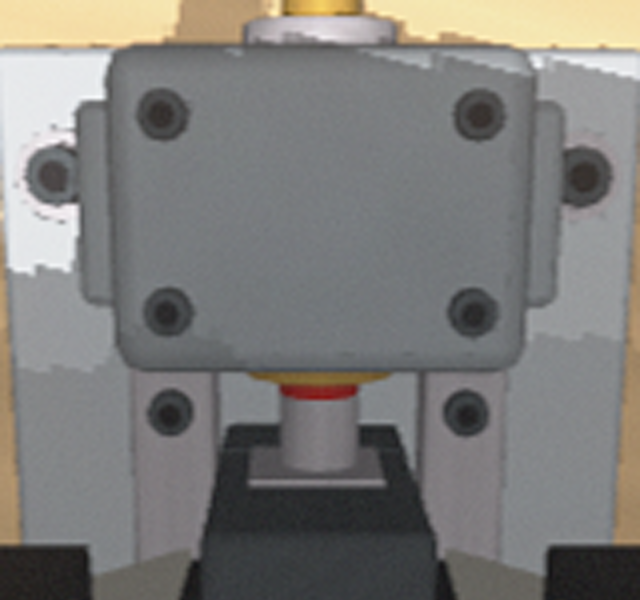

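View pics/s5.png

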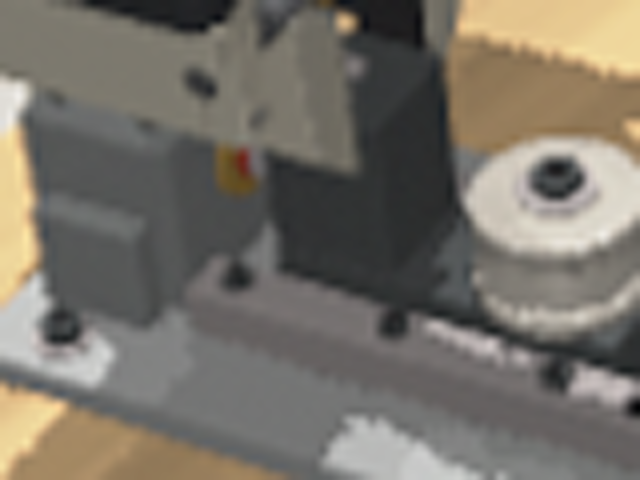

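The pin's free end bears centrally on the nose pad. A red sliver about 12 zoomed pixels high still shows at (318,392) beside the bush. Pushing on gently.

```bash
python3 -m inch '[0.1,0.025,0,0,0,0,-1, 0.2,0.05,0,0,0,0,-1, 0.3,0.07,0,0,0,0,-1, 0.4,0.1,0,0,0,0,-1, 0.45,0.11,0,0,0,0,-1]'; python3 - <<'E'
from plant import bot
import cv2
im=bot.capture("wrist")
cv2.imwrite("pics/w6.png",cv2.resize(im[180:230,255:305,::-1],None,fx=10,fy=10,interpolation=cv2.INTER_CUBIC)[:600])
o=bot.get_obs();print(o["time"],o["tool_pos"],o["contact_force"])
E
```

```text
time: 9.55
tool_pos: [546.6, 133.8, 233.5]
tcp_rot: [3.137, 0.001, 0.234]
contact_force: [-11.0, -3.2, 5.3]
grip_width: 30.2
9.6 [546.62722121 133.83135322 233.53363339] [-10.79521213  -3.09758218   4.04180911]
```

View pics/w6.png

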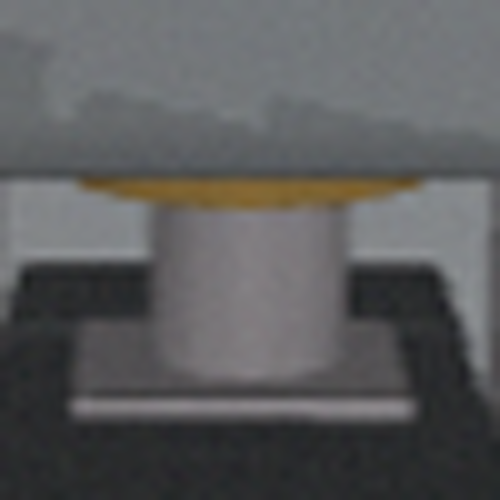

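```bash
python3 -m inch '[0.25,0.06,0,0,0,0,-1, 0.33,0.08,0,0,0,0,-1, 0.4,0.1,0,0,0,0,-1, 0.46,0.11,0,0,0,0,-1, 0.48,0.115,0,0,0,0,-1]'; python3 - <<'E'
from plant import bot
import cv2
o=bot.get_obs();print(o["time"],o["tool_pos"],o["contact_force"])
im=bot.capture("wrist")
cv2.imwrite("pics/w7.png",cv2.resize(im[170:230,250:310,::-1],None,fx=10,fy=10,interpolation=cv2.INTER_CUBIC)[:600])
im=bot.capture("scene")
cv2.imwrite("pics/s7.png",cv2.resize(im[245:290,190:240,::-1],None,fx=12,fy=12,interpolation=cv2.INTER_CUBIC))
o=bot.get_obs();print(o["time"],o["tool_pos"],o["contact_force"])
E
```

```text
time: 10.1
tool_pos: [548.6, 134.3, 233.6]
tcp_rot: [3.137, 0.008, 0.234]
contact_force: [-13.2, -3.6, 6.6]
grip_width: 31.0
10.1 [548.57636724 134.32271701 233.63144796] [-13.18339855  -3.58534454   6.59650505]
10.2 [548.57337204 134.30219497 233.64541425] [-13.62617392  -3.58373631   6.08385616]
```

View pics/w7.png

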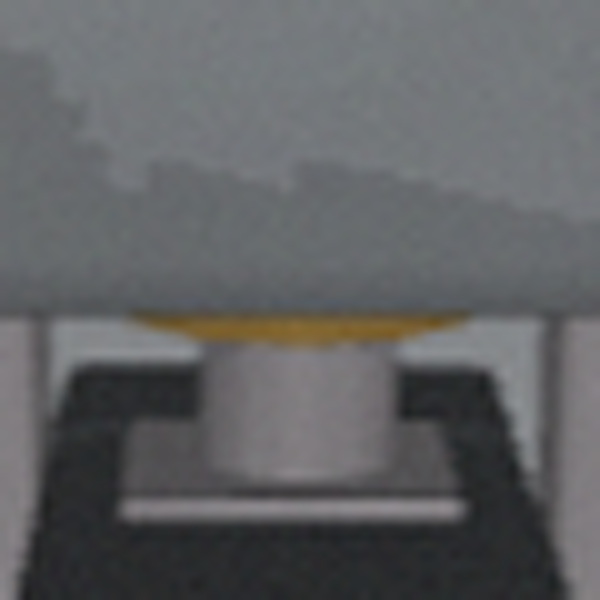

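View pics/s7.png

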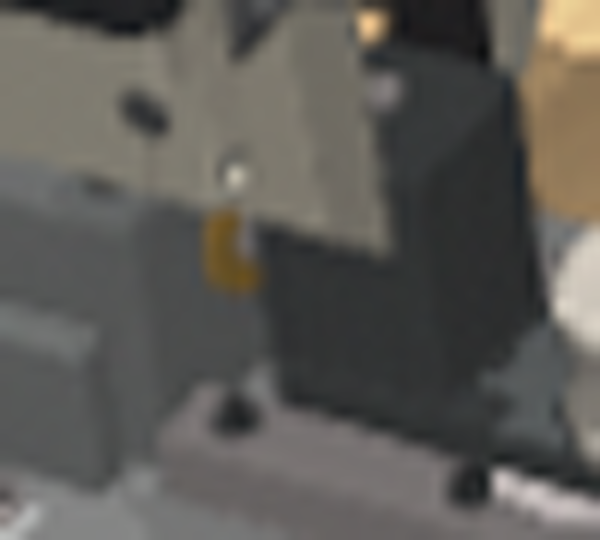

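No red is visible in either view now: the brass meets bare steel at (238,250) in the scene crop. Wrist force is about 14 N including sliding friction. Pitch has crept up 0.5°, so I'll trim it back level while holding, with a slight extra push.

```bash
python3 -m inch '[0.29,0.07,0,0.05,-0.2,0,-1, 0.31,0.075,0,0.1,-0.4,0,-1, 0.33,0.08,0,0.14,-0.6,0,-1, 0.34,0.082,0,0.19,-0.8,0,-1, 0.34,0.082,0,0.19,-0.8,0,-1]'
```

```text
time: 10.7
tool_pos: [548.8, 134.4, 233.5]
tcp_rot: [3.137, 0.0, 0.234]
contact_force: [-14.1, -3.2, 4.4]
grip_width: 30.5
```

```bash
python3 -m inch '[0.32,0.077,0,0.09,-0.4,0,-1, 0.32,0.077,0,0.09,-0.4,0,-1, 0.32,0.077,0,0.09,-0.4,0,-1, 0.32,0.077,0,0.09,-0.4,0,-1, 0.32,0.077,0,0.09,-0.4,0,-1]'; python3 - <<'E'
from plant import bot
import cv2
im=bot.capture("scene")
cv2.imwrite("pics/s8.png",cv2.resize(im[245:315,185:285,::-1],None,fx=8,fy=8,interpolation=cv2.INTER_CUBIC))
o=bot.get_obs();print(o["time"],o["tool_pos"],o["tcp_rot"],o["contact_force"])
E
```

```text
time: 11.2
tool_pos: [549.0, 134.4, 233.6]
tcp_rot: [3.137, -0.0, 0.234]
contact_force: [-13.9, -3.2, 5.8]
grip_width: 30.6
11.25 [548.94723714 134.39676706 233.55357109] [ 3.13696811e+00 -1.40158271e-04  2.34226207e-01] [-13.95623082  -3.5275929    5.37180885]
```

View pics/s8.png

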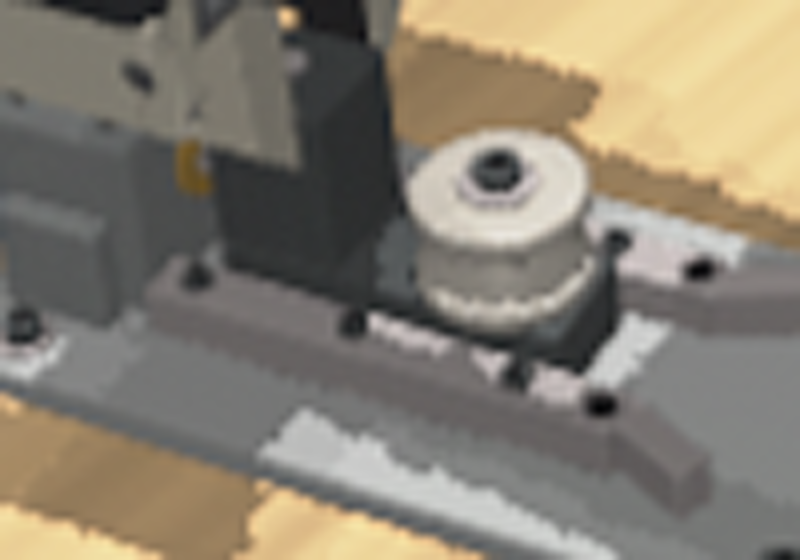

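The slide sits flat between the rails, the pin is pressed in and no red shows. I'll hold now; target shifts equal the arm's sag, so the push stays constant.

```bash
python3 -m inch '[0.31,0.077,0,0.09,-0.4,0,-1, 0.31,0.077,0,0.09,-0.4,0,-1, 0.31,0.077,0,0.09,-0.4,0,-1, 0.31,0.077,0,0.09,-0.4,0,-1, 0.31,0.077,0,0.09,-0.4,0,-1]'
python3 -m inch '[0.31,0.077,0,0.09,-0.4,0,-1, 0.31,0.077,0,0.09,-0.4,0,-1, 0.31,0.077,0,0.09,-0.4,0,-1, 0.31,0.077,0,0.09,-0.4,0,-1, 0.31,0.077,0,0.09,-0.4,0,-1]'
```

```text
time: 11.75
tool_pos: [548.9, 134.4, 233.5]
tcp_rot: [3.137, -0.0, 0.234]
contact_force: [-14.2, -4.3, 6.6]
grip_width: 30.4
time: 12.25
tool_pos: [548.9, 134.4, 233.6]
tcp_rot: [3.136, -0.001, 0.234]
contact_force: [-13.8, -3.9, 5.8]
grip_width: 30.9
```

Steady. Continuing the hold.

```bash
for i in 1; do python3 -m inch '[0.31,0.077,0,0.08,-0.35,0,-1, 0.31,0.077,0,0.08,-0.35,0,-1, 0.31,0.077,0,0.08,-0.35,0,-1, 0.31,0.077,0,0.08,-0.35,0,-1, 0.31,0.077,0,0.08,-0.35,0,-1]'; done
python3 -m inch '[0.31,0.077,0,0.08,-0.35,0,-1, 0.31,0.077,0,0.08,-0.35,0,-1, 0.31,0.077,0,0.08,-0.35,0,-1, 0.31,0.077,0,0.08,-0.35,0,-1, 0.31,0.077,0,0.08,-0.35,0,-1]'
python3 -m inch '[0.31,0.077,0,0.08,-0.35,0,-1, 0.31,0.077,0,0.08,-0.35,0,-1, 0.31,0.077,0,0.08,-0.35,0,-1, 0.31,0.077,0,0.08,-0.35,0,-1, 0.31,0.077,0,0.08,-0.35,0,-1]'
python3 -m inch '[0.31,0.077,0,0.08,-0.35,0,-1, 0.31,0.077,0,0.08,-0.35,0,-1, 0.31,0.077,0,0.08,-0.35,0,-1, 0.31,0.077,0,0.08,-0.35,0,-1, 0.31,0.077,0,0.08,-0.35,0,-1]'
python3 -m inch '[0.31,0.077,0,0.08,-0.35,0,-1, 0.31,0.077,0,0.08,-0.35,0,-1, 0.31,0.077,0,0.08,-0.35,0,-1, 0.31,0.077,0,0.08,-0.35,0,-1, 0.31,0.077,0,0.08,-0.35,0,-1]'
python3 - <<'E'
from plant import bot
import cv2
im=bot.capture("scene"); im2=bot.capture("wrist")
cv2.imwrite("pics/s9.png",cv2.resize(im[245:290,190:240,::-1],None,fx=12,fy=12,interpolation=cv2.INTER_CUBIC))
cv2.imwrite("pics/w9.png",cv2.resize(im2[160:240,240:320,::-1],None,fx=7,fy=7,interpolation=cv2.INTER_CUBIC))
o=bot.get_obs();print(o["time"],o["tool_pos"],o["tcp_rot"],o["contact_force"])
E
```

```text
time: 12.75
tool_pos: [549.0, 134.4, 233.5]
tcp_rot: [3.136, -0.0, 0.234]
contact_force: [-13.7, -3.6, 5.5]
grip_width: 30.6
time: 13.25
tool_pos: [549.0, 134.4, 233.6]
tcp_rot: [3.136, 0.001, 0.234]
contact_force: [-13.3, -4.3, 5.6]
grip_width: 30.6
time: 13.75
tool_pos: [549.1, 134.4, 233.6]
tcp_rot: [3.136, 0.001, 0.234]
contact_force: [-13.8, -4.2, 6.1]
grip_width: 30.5
time: 14.25
tool_pos: [549.1, 134.4, 233.6]
tcp_rot: [3.135, 0.002, 0.234]
contact_force: [-13.9, -3.3, 4.8]
grip_width: 30.8
time: 14.75
tool_pos: [549.2, 134.4, 233.6]
tcp_rot: [3.135, 0.002, 0.234]
contact_force: [-14.9, -4.9, 5.5]
grip_width: 30.5
14.85 [549.17354021 134.44669973 233.58180406] [3.13521879e+00 2.23056895e-03 2.34294982e-01] [-14.28516564  -3.87625841   4.65863545]
```

View pics/s9.png

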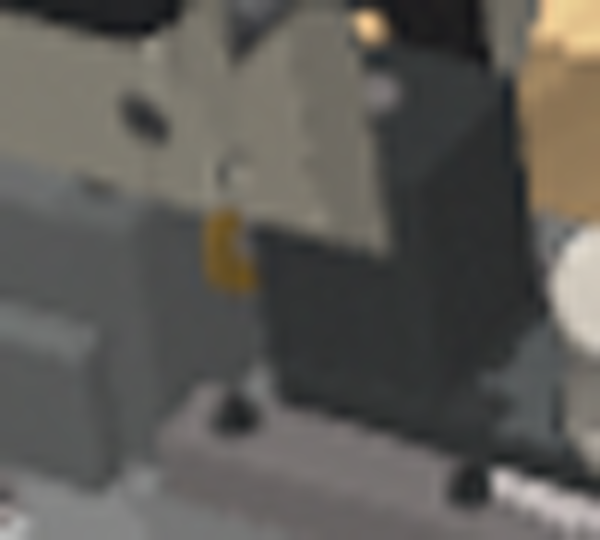

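View pics/w9.png

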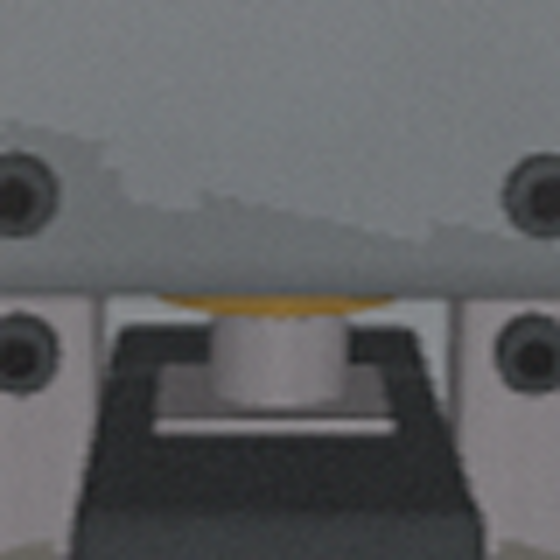

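```bash
python3 -c "
from plant import bot
print(bot.close_job()); o=bot.get_obs(); print(o['time'],o['tool_pos'],o['contact_force'])"
```

```text
the job is handed in; nothing more can be done
None
the job is handed in; nothing more can be done
```

The slide is flat in the guideway with its tall block against the spring pin. The arm was still holding the push when I handed the job in at about 14.9 s.

- **Placing:** I gripped the slide by the block and set it down in the rail mouth. I then slid it forward until the pin met the centre of the nose.
- **Push:** By position the pin is in by about 10 mm (9.9 to 10.2, with the unit's position known to about 2 mm). No red showed in the last wrist or scene pictures. The wrist camera can't see the last millimetre or two beside the bush, so that check rests mainly on the scene view, where part of the bush is visible.
- **Force:** The wrist read 14 to 15 N along the guideway. That is more than the 12 N you asked for; I put the difference down to about 2 N of friction in the guideway, estimated from the force and position readings. The pin was well short of solid.
- **Hold:** The push was steady for about 4 s. Over that time the tool crept forward about 0.3 mm and tilted by no more than about 0.15°.
- **Other parts:** I did not go near the stop bar, bolts, spare roller or wheel, but I took no final picture to confirm they had not moved.

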